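# Open the pressure cap of a glaze spray tank

## Robot

A 7-joint arm with a two-finger parallel gripper is mounted at the origin on the work surface. World frame = base frame: x ahead of the robot, y to its left, z up, the work surface at z = 0. Lengths are in m, angles in degrees, forces in N, time in s.
With the tool pointing down it reaches from about 0.35 to 0.9 m from the base axis. Payload 7.2 kg.
Tool frame: the origin (TCP) lies midway between the tips of the shut fingers; the grasp point (between the pads) lies 19 mm behind it; z points along the fingers, y is the line along which they close (so a half turn about z gives the same grasp; the last joint's range is limited). The gripper opens to 85 mm and grips with 20 to 120 N. Pads are 22 mm wide; open, the fingers measure 114 mm over their backs; the gripper's body (76 mm by 85 mm) begins 54 mm behind the grasp point. The pads swing forward as they close: fully open they stand 13 mm farther back than shut.
Start: joints at [68.572, 23.554, -0.728, 91.456, 0.321, 64.991, -4.71], TCP at [0.188, -0.596, 0.231] pointing down, gripper open.
Joint ranges: [-169.25, 169.25], [-16.82, 113.86], [-84.01, 82.57], [7.8, 145.47], [-59.2, 239.2], [7.22, 106.19], [-163.78, 163.78]. Speed limits (degrees/s): [136.94, 136.94, 172.46, 172.46, 180, 180, 180].

## Interface

Orientations are given as [roll, pitch, yaw] about the fixed x, y, z axes, in that order (R = Rz(yaw) Ry(pitch) Rx(roll)).
In Python, from bench import env, eyes, job gives the robot as it stands.
- The arm moves only by the tool servo_tool, never from a script. Its argument "commands" is a list of rows, each an object of numbers: "fingers": the finger opening in m, from 0 to 0.0854; "x", "y", "z": the shift along the tool's x, y, z in m; "spin": the turn about the tool's z in degrees. In form: [{"fingers": .., "x": .., "y": .., "z": .., "spin": ..}, ...]. A call has 1 to 10 rows; each row shifts and turns the commanded pose from where the row before left it, along the tool's axes as they then stand; what a row does not reach is not made up. A row lasts 1/8 s, in which the tool goes at most 62.5 mm and 10.7 degrees, less where a joint would pass 70% of its speed; a pose out of reach is approached as far as the arm can. A call with a gripper value outside its range is refused whole. The fingers move at their own pace and stop on an object; "force" is the grip in N (left out, the last holds). Time passes only in rows, so rows that do not move let the fingers close. It gives the time, the measured TCP pose, the force, the opening and the grip force at its end, in the units of the state.
- env.observe(): the state, without advancing time (a new reading comes with each control period).
- eyes.read_camera(name): name is "side" or "top" or "wrist"; returns the picture (420x560x3 uint8, blue, green, red); there is no depth.
- eyes.camera_params(name): a dict with "camera_matrix" (3x3 intrinsics, pixels), "R" (3x3) and "t" (3): a world point X has camera coordinates R X + t; the wrist camera has in their place "T_tool_cam" (4x4, takes a point from camera to tool coordinates, whose origin is the TCP and whose axes are the flange's). Camera axes: x right, y down, z forward; pixel columns grow to the right and rows downward; lengths in m; the calibration is good to about 2 mm. A picture is of the moment at which its call begins: read the wrist's pose just before it. camera_params takes no time and is no camera call.
- job.sign_off(): hands the job in; it is judged then, once.
Trained networks look in the newest picture that a camera, given by its name, has taken for a name from the list of things; names that differ only in an ending like _2 or _b are one class to them, and where a whole thing is asked for, a point or a joint stands for the part that bears it (a point fixed in the world has none). Each returns a list of dicts, best first, with "confidence" (0 to 1); they miss things now and then, are a little off and sometimes report something else, mostly with a low value. They report only what shows in the picture. A call takes as long as a camera call.
- eyes.boxes_of(camera, name): "bbox" ([left, top, width, height] as shares, 0 to 1, of the picture: columns of its width, rows of its height, round what is visible of it).
- eyes.cut_out(camera, name): "region" (420x560 bool, what is visible of it) and "bbox" ([left, top, width, height] as shares, 0 to 1, of the picture: columns of its width, rows of its height, round what is visible of it).
- eyes.place_of(camera, name): "location" ([column, row] as shares, 0 to 1, of the picture: columns of its width, rows of its height: a listed point, or the origin of a listed thing).
The state is a dict: "t": time; "qpos": joint angles; "qvel": joint speeds; "tau": joint torques, N m; "eef_pos": TCP position; "ee_rot": TCP orientation; "ft_force": force on the tool from outside, world axes, zero at the start; "wrist_torque": the same for the moment, N m; "finger_gap": finger opening in m; "finger_force": force on a finger pad.
Only numpy, scipy, OpenCV 4.12 (cv2) and the standard library are available. Lean on these libraries where they do the work, as an engineer would, in place of code of your own. Each camera call takes 0.05 s, during which the arm holds its last target. There are 200 camera calls.

## Task

Open the glaze spray tank so that it can be refilled: first turn the black cap anticlockwise to its first stop without pressing on it, then push it down against its spring, and keep it down while you turn it on past the stop, until it is free to spring up. Let go and leave it standing sprung up, do not force it past the stop without pushing it down, and leave the mug, bowl and brush where they are.

Things in the scene. Friction and masses are not known exactly. Their poses are not given: they have to be found in the camera images.
- tank: Round aluminium spray tank fixed to the bench, 184 mm wide, domed top 160 mm high. Origin: centre of its underside, z up. A steel filler neck leans 0.45 rad (26 deg) from vertical towards the tank's own -x; middle of its mouth at (-89, 0, 193) mm. A pressure gauge on top (x = 45 mm, to 204 mm high) and a brass outlet with tap low on the side, both towards +x.
- cap_grip (a point): Grip of the black cap: a ribbed disc 78 mm wide with an upright steel bar across it, 14 mm thick, 60 long, 35 tall above the disc. On the cap's axis inside the bar, 22 mm above the disc, 13 mm below the bar's top. z: cap's axis, outward along the neck; y: along the bar; x: across its thickness. Moves with the cap; at cap_turn 0 y is the tank's y; at cap_lift 0 it is 32 mm beyond the neck's mouth.
- cap_turn (a joint): Cap angle about its axis, rad: 0 closed, grows anticlockwise seen from outside. Starts at 0 to 0.25. First stop at 0.60: a hidden tooth blocks the cap unless it is pushed in over 6 mm, then it passes under. Past about 1.2 it is free to rise; end stop 1.50. Turning takes about 0.1 N m; it stays where left.
- cap_lift (a joint): Slide of the cap along its axis, m: 0 = locked height, held against the rim by a spring; negative = pushed in, to -0.010 at most (10 N to start, 15 N at the bottom); past the tooth the spring lifts it to +0.014 (3 N left there). It stays captive on its stem and does not come off.
- mug: Loose terracotta mug, 80 mm across, 95 mm tall, handle on its own +y side; bystander. Origin: centre of its underside.
- bowl: Loose dark brown bowl, 130 mm across, 60 mm tall; bystander. Origin: centre of its underside.
- brush: Loose wooden glaze brush, 200 mm long, lying flat along its own x; bystander.

How it is judged (in metres and radians):
On the way, in this order (a step that is already met when the one before it is completed fails the run):
1. the cap is turned to its first stop (0.50 rad or more) while not pushed in (less than 4 mm) (value of joint cap_turn between 0.5 and 0.75 rad and value of joint cap_lift above -0.004 m), for 0.1 s.
2. the cap is pushed in 6 mm or more, still at or just past the first stop (value of joint cap_lift below -0.0055 m and value of joint cap_turn between 0.4 and 0.95 rad), for 0.05 s.
3. the cap is turned past the tooth and has sprung up (value of joint cap_turn above 1 rad and value of joint cap_lift above 0.01 m), for 0.1 s.
At the end, for the whole second after the job is handed in: the cap stands sprung up (10 mm or more above its locked height), at rest, and the mug, bowl and brush are within 20 mm of where they stood (value of joint cap_lift above 0.01 m and velocity of joint cap_lift below 0.01 m/s and velocity of joint cap_turn between -0.1 and 0.1 rad/s and distance of each of mug, bowl, brush from where it was at the start of the episode below 0.02 m); the robot touches nothing.
It fails at once if the cap is forced past its first stop without being pushed down (value of joint cap_turn between 0.78 and 0.95 rad and value of joint cap_lift between -0.003 and 0.003 m).
It fails at once if the mug, bowl or brush is knocked away by 40 mm or more (distance of any of mug, bowl, brush from where it was at the start of the episode above 0.04 m).
It also fails if it takes over 38 s, if anything falls off the work surface, if the arm or the gripper's body presses on something with over 40 N, if the wrist force passes 120 N, or if a joint passes its speed limit or range.

## Working session

There is one attempt and no reset: what is moved stays moved. The work goes in short steps, Python scripts to look and compute and a tool call to move; the robot and the scene stay as the last step left them, time stands still between calls to the robot, and variables do not carry over. Pictures are saved under pics/ and viewed, at most 10 in all, crops included, and the job is handed in when it is done.

Besides the shell and the picture viewer there is one more tool, called after "Request:" as name(argument=value, ...) on one line, values as JSON. servo_tool: Moves the arm, as the interface text tells. Its arguments: {"type":"object","properties":{"commands":{"type":"array","items":{"type":"object","properties":{"fingers":{"type":"number"},"x":{"type":"number"},"y":{"type":"number"},"z":{"type":"number"},"spin":{"type":"number"}}}},"force":{"type":"number"}},"required":["commands"]}

```bash
mkdir -p pics; ls; cat > h.py <<'E'
import numpy as np, cv2
from bench import env, eyes, job
def P(n):
    p=eyes.camera_params(n); return np.array(p["camera_matrix"]),np.array(p["R"]),np.array(p["t"])
E
python3 - <<'E'
from h import *
s=env.observe(); print(s)
ims=[]
for n in("side","top"):
    im=eyes.read_camera(n); ims.append(im)
    K,R,t=P(n); print(n,K.round(1).tolist(),"c",(-R.T@t).round(3),"z",R[2].round(2))
    for k in("cap_grip","tank","mug","bowl","brush"):
        print(k,[(np.round(np.array(d["location"])*[560,420],1).tolist(),round(d["confidence"],2)) for d in eyes.place_of(n,k)[:2]])
cv2.imwrite("pics/a.png",cv2.resize(np.hstack(ims),(800,300)))
print(eyes.camera_params("wrist"))
E
```

```text
pics
{'t': 0.0, 'qpos': array([68.570771  , 23.60120427, -0.72989608, 91.50607818,  0.31908038,
       64.99247927, -4.70936422]), 'qvel': array([-0.03151246,  0.0161481 , -0.06592113,  0.02516697,  0.01934342,
        0.00876956,  0.08914097]), 'tau': array([ 1.09408327e-03, -6.00637436e+01,  6.82882648e-01, -2.99416745e+01,
        1.38706458e-02,  1.05752709e-02, -1.79373291e-05]), 'eef_pos': array([ 0.187989  , -0.59550143,  0.23042554]), 'ee_rot': array([-1.79902353e+02,  4.74895469e-03,  1.75241021e+01]), 'ft_force': array([-0.29240364, -0.17283835,  0.19108408]), 'wrist_torque': array([-0.00022298, -0.04520907, -0.05376465]), 'finger_force': 0.0, 'finger_gap': 0.0853997129279058}
side [[402.3, 0.0, 279.0], [0.0, 402.3, 212.3], [0.0, 0.0, 1.0]] c [ 0.392 -0.381  0.655] z [ 0.44  0.47 -0.76]
cap_grip [([128.6, 196.2], 0.56)]
tank [([214.6, 287.0], 0.58)]
mug [([228.7, 219.5], 0.79)]
bowl [([310.7, 259.1], 0.56)]
brush [([291.5, 375.1], 0.97)]
top [[383.2, 0.0, 282.0], [0.0, 383.2, 207.4], [0.0, 0.0, 1.0]] c [ 0.536 -0.063  0.952] z [ 0.19  0.01 -0.98]
cap_grip [([219.3, 301.1], 0.98)]
tank []
mug [([224.8, 227.8], 0.66)]
bowl [([301.3, 203.0], 0.91)]
brush [([359.9, 274.3], 0.71)]
{'camera_matrix': array([[338.49712485,   0.        , 279.31946976],
       [  0.        , 338.49712485, 204.84504999],
       [  0.        ,   0.        ,   1.        ]]), 'T_tool_cam': array([[-7.53095458e-04, -9.60132776e-01, -2.79543350e-01,
         7.09610001e-02],
       [ 9.99999665e-01, -6.33793931e-04, -5.17160861e-04,
        -1.85428138e-04],
       [ 3.19370214e-04, -2.79543646e-01,  9.60132932e-01,
        -1.43233904e-01],
       [ 0.00000000e+00,  0.00000000e+00,  0.00000000e+00,
         1.00000000e+00]])}
```

View pics/a.png

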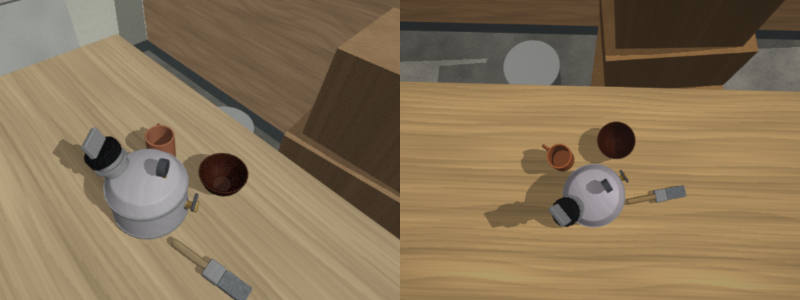

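```bash
cat >> h.py <<'E'
def tri(obs):
    A=[]
    for (K,R,t),(u,v) in obs:
        M=K@np.c_[R,t]; A+=[u*M[2]-M[0],v*M[2]-M[1]]
    X=np.linalg.svd(np.array([a/np.linalg.norm(a[:3]) for a in A]))[2][-1]; return X[:3]/X[3]
def proj(c,X):
    K,R,t=c; p=K@(R@X+t); return p[:2]/p[2]
E
python3 - <<'E'
from h import *
S,T=P("side"),P("top")
for n,a,b in[("cap",(128.6,196.2),(219.3,301.1)),("mug",(228.7,219.5),(224.8,227.8)),("bowl",(310.7,259.1),(301.3,203)),("brush",(291.5,375.1),(359.9,274.3))]:
    X=tri([(S,a),(T,b)]); print(n,X.round(3),proj(S,X)-a,proj(T,X)-b)
K,R,t=S; d=R.T@np.linalg.inv(K)@[214.6,287,1]; c=-R.T@t; print("tank z0",c-d*c[2]/d[2])
E
```

```text
cap [0.495 0.055 0.219] [-0.77569151  0.15210132] [ 0.21392865 -0.54676195]
mug [ 0.668  0.085 -0.003] [-3.96473768  0.72864704] [ 1.73141565 -2.8834392 ]
bowl [ 0.731 -0.103  0.001] [-1.53901539  0.31738873] [ 0.69846678 -0.9769043 ]
brush [ 0.554 -0.245  0.016] [ 0.5282377  -0.13776244] [-0.18807198  0.30779185]
tank z0 [ 5.58174535e-01 -3.22955951e-02 -1.11022302e-16]
```

The side and top views show the cap at about (128,196) and (219,301). The triangulated height of 0.219 matches the expected 0.222, and the cap is 107 mm from the tank axis (103 expected). Next I raise the tool and move above it.

Request:
servo_tool(commands=[{"z": -0.05},{"z": -0.06,"x": 0.01,"y": -0.01},{"x": 0.041,"y": -0.044},{"x": 0.041,"y": -0.044},{"x": 0.041,"y": -0.044},{"x": 0.041,"y": -0.044},{"x": 0.041,"y": -0.044},{"x": 0.041,"y": -0.044},{"x": 0.041,"y": -0.044},{"x": 0.041,"y": -0.044}])

```text
invalid input at $.commands[0]: expected keys fingers, x, y, z, spin
```

Request:
servo_tool(commands=[{"fingers": 0.085,"x": 0,"y": 0,"z": -0.05,"spin": 0},{"fingers": 0.085,"x": 0.01,"y": -0.01,"z": -0.06,"spin": 0},{"fingers": 0.085,"x": 0.041,"y": -0.044,"z": 0,"spin": 0},{"fingers": 0.085,"x": 0.041,"y": -0.044,"z": 0,"spin": 0},{"fingers": 0.085,"x": 0.041,"y": -0.044,"z": 0,"spin": 0},{"fingers": 0.085,"x": 0.041,"y": -0.044,"z": 0,"spin": 0},{"fingers": 0.085,"x": 0.041,"y": -0.044,"z": 0,"spin": 0},{"fingers": 0.085,"x": 0.041,"y": -0.044,"z": 0,"spin": 0},{"fingers": 0.085,"x": 0.041,"y": -0.044,"z": 0,"spin": 0},{"fingers": 0.085,"x": 0.041,"y": -0.044,"z": 0,"spin": 0}])

```text
t: 1.85
eef_pos: [0.402, -0.1473, 0.3417]
ee_rot: [179.9, -0.0, 17.5]
ft_force: [1.3, -0.6, -0.2]
finger_gap: 0.0852
finger_force: 0.0
```

Request:
servo_tool(commands=[{"fingers": 0.085,"x": 0.037,"y": -0.041,"z": 0,"spin": 0},{"fingers": 0.085,"x": 0.037,"y": -0.041,"z": 0,"spin": 0},{"fingers": 0.085,"x": 0.037,"y": -0.041,"z": 0,"spin": 0},{"fingers": 0.085,"x": 0.037,"y": -0.041,"z": 0,"spin": 0},{"fingers": 0.085,"x": 0,"y": 0,"z": 0,"spin": -9},{"fingers": 0.085,"x": 0,"y": 0,"z": 0,"spin": -9},{"fingers": 0.085,"x": 0,"y": 0,"z": 0,"spin": -9},{"fingers": 0.085,"x": 0,"y": 0,"z": 0,"spin": 0}])

```text
t: 2.85
eef_pos: [0.4932, 0.0519, 0.3413]
ee_rot: [180.0, -0.0, 44.5]
ft_force: [-0.4, 0.0, -0.4]
finger_gap: 0.0852
finger_force: 0.0
```

```bash
cat >> h.py <<'E'
from scipy.spatial.transform import Rotation as Ro
def W():
    s=env.observe(); p=eyes.camera_params("wrist"); T=np.eye(4)
    T[:3,:3]=Ro.from_euler("xyz",s["ee_rot"],degrees=True).as_matrix(); T[:3,3]=s["eef_pos"]
    C=np.linalg.inv(T@np.array(p["T_tool_cam"])); return np.array(p["camera_matrix"]),C[:3,:3],C[:3,3]
def model(p,az,th,lift=0):  # bar top corners; p = grip point at lift 0, az = lean azimuth deg, th = cap_turn
    a=np.radians(az); l=np.array([np.cos(a),np.sin(a),0]); c,s=np.cos(.45),np.sin(.45)
    z=s*l+[0,0,c]; x=-(c*l)+[0,0,s]; y=np.cross(z,x)
    X=np.cos(th)*x+np.sin(th)*y; Y=-np.sin(th)*x+np.cos(th)*y
    return [p+lift*z+.013*z+i*.007*X+j*.03*Y for i,j in((1,1),(1,-1),(-1,-1),(-1,1))]
E
python3 - <<'E'
from h import *
s=env.observe(); print(s["eef_pos"],s["ee_rot"],s["qpos"].round(0))
w=W(); im=eyes.read_camera("wrist")
for k in("cap_grip","tank"):
    r=eyes.place_of("wrist",k); print(k,[(np.array(d["location"])*[560,420],d["confidence"]) for d in r[:2]])
    if k=="cap_grip": g=np.array(r[0]["location"])*[560,420]
X=tri([(w,g),(P("side"),(128.6,196.2)),(P("top"),(219.3,301.1))]); print(X, proj(w,X)-g)
eyes.read_camera("top"); r=eyes.cut_out("top","tank"); print(r and (r[0]["bbox"],r[0]["confidence"]))
cv2.imwrite("pics/raw.png",im)
o=im.copy()
for th,c in((0,(0,0,255)),(.25,(0,255,0))):
    cv2.polylines(o,[np.array([proj(w,q) for q in model(X,126,th)]).round().astype(int)],True,c,1)
cv2.imwrite("pics/b.png",o)
E
```

```text
[0.49321985 0.05187385 0.34131593] [ 1.79995197e+02 -2.21137666e-03  4.44597161e+01] [ 23.  10. -40.  97.   6.  75. -63.]
cap_grip [(array([280.112, 201.684]), 0.9), (array([480.088, 113.316]), 0.37)]
tank []
[0.49359003 0.05188167 0.2241751 ] [-0.08962464 -2.84086968]
([0.3971, 0.5457, 0.1777, 0.2021], 0.9)
```

View pics/b.png

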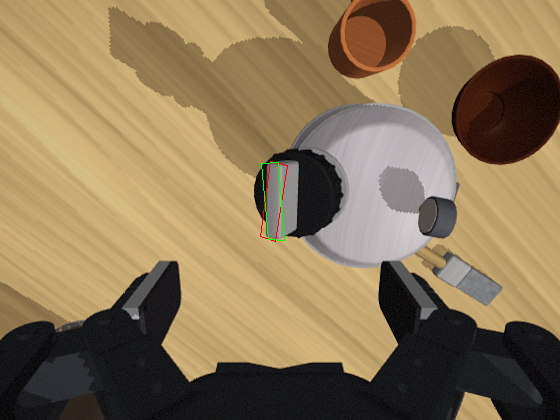

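The wrist view shows the bar's top strip at about columns 265–285 and rows 163–240, with the gauge at (435,217). I'll get the lean azimuth from the gauge and zoom in to read the bar angle.

```bash
python3 - <<'E'
from h import *
w=W(); K,R,t=w; c=-R.T@t
X=np.array([.4936,.0522,.2215])
for u,z in(((432,217),.204),((442,215),.18)):
    d=R.T@np.linalg.inv(K)@[*u,1]; G=c+d*(z-c[2])/d[2]; v=X-G; print(G,np.degrees(np.arctan2(v[1],v[0])),np.linalg.norm(v[:2]))
im=cv2.imread("pics/raw.png")[140:260,230:360]; f=5
o=cv2.resize(im,None,fx=f,fy=f,interpolation=cv2.INTER_CUBIC)
for th,cc in((.1,(0,0,255)),(.2,(0,255,0))):
    cv2.polylines(o,[((np.array([proj(w,q) for q in model(X,127,th)])-[230,140]+.5)*f).round().astype(int)],True,cc,1)
cv2.imwrite("pics/c.png",o)
E
```

```text
[ 0.57073301 -0.05835544  0.204     ] 124.90295391220388 0.13480358444184487
[ 0.58088901 -0.07723522  0.18      ] 123.99508660041293 0.15611805277199425
```

View pics/c.png

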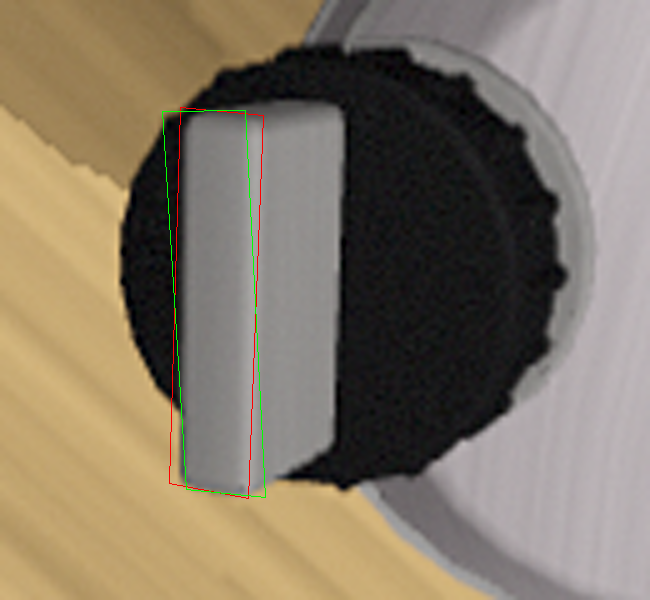

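The bar is parallel to tool x, so the present yaw of 44.5 corresponds to cap_turn of about 0.14. Position matches to within 1 mm. I'll descend with the fingers half closed, then grip.

Request:
servo_tool(commands=[{"fingers": 0.038,"x": 0,"y": 0,"z": 0.03,"spin": 0},{"fingers": 0.038,"x": 0,"y": 0,"z": 0.03,"spin": 0},{"fingers": 0.038,"x": 0,"y": 0,"z": 0.02,"spin": 0},{"fingers": 0.038,"x": 0,"y": 0,"z": 0,"spin": 0},{"fingers": 0.038,"x": 0,"y": 0,"z": 0.02,"spin": 0},{"fingers": 0.038,"x": 0,"y": 0,"z": 0.02,"spin": 0},{"fingers": 0.038,"x": 0,"y": 0,"z": 0.005,"spin": 0},{"fingers": 0.038,"x": 0,"y": 0,"z": 0,"spin": 0}], force=30)

```text
t: 4.1
eef_pos: [0.4936, 0.052, 0.217]
ee_rot: [180.0, -0.0, 44.5]
ft_force: [0.4, 0.5, -0.3]
finger_gap: 0.0377
finger_force: 0.0
```

Request:
servo_tool(commands=[{"fingers": 0.005,"x": 0,"y": 0,"z": 0,"spin": 0},{"fingers": 0.005,"x": 0,"y": 0,"z": 0,"spin": 0},{"fingers": 0.005,"x": 0,"y": 0,"z": 0,"spin": 0},{"fingers": 0.005,"x": 0,"y": 0,"z": 0,"spin": 0}], force=30)

```text
t: 4.6
eef_pos: [0.4934, 0.0526, 0.2176]
ee_rot: [180.0, -0.1, 44.5]
ft_force: [-3.4, 1.8, 6.1]
finger_gap: 0.0193
finger_force: 27.1
```

Gripped: the gap is 19 mm against about 20 expected for a tilted bar. Now I turn to the first stop.

Request:
servo_tool(commands=[{"fingers": 0.005,"x": 0,"y": 0,"z": -0.0005,"spin": -5},{"fingers": 0.005,"x": 0,"y": 0,"z": 0,"spin": -5},{"fingers": 0.005,"x": 0,"y": 0,"z": 0,"spin": -5},{"fingers": 0.005,"x": 0,"y": 0,"z": 0,"spin": -5},{"fingers": 0.005,"x": 0,"y": 0,"z": 0,"spin": -2},{"fingers": 0.005,"x": 0,"y": 0,"z": 0,"spin": 0},{"fingers": 0.005,"x": 0,"y": 0,"z": 0,"spin": 0}])

```text
t: 5.48
eef_pos: [0.4934, 0.0532, 0.2182]
ee_rot: [179.9, -0.1, 66.6]
ft_force: [-4.4, 2.7, 6.6]
finger_gap: 0.0178
finger_force: 28.9
```

```bash
python3 - <<'E'
from h import *
s=env.observe(); print(s["ee_rot"],s["wrist_torque"],s["ft_force"],s["finger_gap"],s["qpos"].round(0))
X=np.array([.4938,.0524,.2215])
t=P("top"); im=eyes.read_camera("top"); w=W(); iw=eyes.read_camera("wrist"); S=P("side"); i2=eyes.read_camera("side")
def ov(c,im,x0,y0,n,f):
    o=cv2.resize(im[y0:y0+n,x0:x0+n],None,fx=f,fy=f,interpolation=cv2.INTER_CUBIC)
    for th,cc in((.45,(0,0,255)),(.6,(0,255,0))):
        cv2.polylines(o,[((np.array([proj(c,q) for q in model(X,126,th)])-[x0,y0]+.5)*f).round().astype(int)],True,cc,1)
    return o
cv2.imwrite("pics/d.png",np.hstack([ov(w,iw,200,120,150,8/3),ov(S,i2,80,140,100,4)]))
E
```

```text
[ 1.79947647e+02 -6.93220995e-02  6.65786449e+01] [ 0.3326291   0.69929142 -0.03588102] [-4.38359307  2.66406078  6.6152626 ] 0.017782469242053133 [ 24.  17. -43. 108.  13.  60. -47.]
```

View pics/d.png

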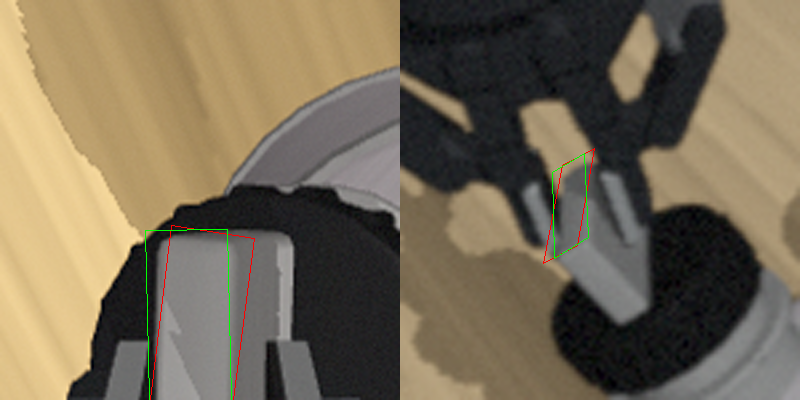

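The bar lies at about 0.57 rad, near the green 0.60 overlay, and the cap is not pressed. I'll nudge it 2° onto the stop, grip harder, then push 10 mm along the axis.

Request:
servo_tool(commands=[{"fingers": 0.005,"x": 0,"y": 0,"z": 0,"spin": -2},{"fingers": 0.005,"x": 0,"y": 0,"z": 0,"spin": 0},{"fingers": 0.005,"x": 0,"y": 0,"z": 0,"spin": 0}], force=60)

```text
t: 6.0
eef_pos: [0.4933, 0.0529, 0.2182]
ee_rot: [179.9, -0.0, 68.5]
ft_force: [-4.6, 3.0, 8.5]
finger_gap: 0.0162
finger_force: 56.6
```

```bash
python3 - <<'E'
from h import *
s=env.observe(); print(s["eef_pos"],s["ee_rot"],s["wrist_torque"],s["ft_force"],s["finger_gap"])
E
```

```text
[0.49332178 0.0528966  0.21824621] [ 1.79941243e+02 -3.80246959e-02  6.85406466e+01] [ 0.01676516  0.68748783 -0.3529738 ] [-4.59748477  3.00691262  8.46086444] 0.01619778493638658
```

Request:
servo_tool(commands=[{"fingers": 0.005,"x": -0.0006,"y": 0.0009,"z": 0.0023,"spin": 0},{"fingers": 0.005,"x": -0.0006,"y": 0.0009,"z": 0.0023,"spin": 0},{"fingers": 0.005,"x": -0.0006,"y": 0.0009,"z": 0.0023,"spin": 0},{"fingers": 0.005,"x": -0.0006,"y": 0.0009,"z": 0.0023,"spin": 0},{"fingers": 0.005,"x": 0,"y": 0,"z": 0,"spin": 0},{"fingers": 0.005,"x": 0,"y": 0,"z": 0,"spin": 0}])

```text
t: 6.75
eef_pos: [0.4962, 0.0498, 0.2097]
ee_rot: [179.9, -0.1, 68.6]
ft_force: [-5.9, 3.3, 12.1]
finger_gap: 0.0161
finger_force: 58.5
```

Request:
servo_tool(commands=[{"fingers": 0.005,"x": -0.0004,"y": 0.0006,"z": 0.0014,"spin": 0},{"fingers": 0.005,"x": 0,"y": 0,"z": 0,"spin": 0}])

```text
t: 7.0
eef_pos: [0.4965, 0.0498, 0.2092]
ee_rot: [179.9, -0.1, 68.6]
ft_force: [-10.3, 3.8, 22.6]
finger_gap: 0.016
finger_force: 59.9
```

```bash
python3 - <<'E'
from h import *
s=env.observe(); print(s["eef_pos"],s["ee_rot"],s["wrist_torque"],s["ft_force"],s["finger_gap"])
X=np.array([.4938,.0524,.2215])
w=W(); iw=eyes.read_camera("wrist"); S=P("side"); i2=eyes.read_camera("side")
def ov(c,im,x0,y0,n,f):
    o=cv2.resize(im[y0:y0+n,x0:x0+n],None,fx=f,fy=f,interpolation=cv2.INTER_CUBIC)
    for l,cc in((0,(0,0,255)),(-.009,(0,255,0))):
        cv2.polylines(o,[((np.array([proj(c,q) for q in model(X,126,.6,l)])-[x0,y0]+.5)*f).round().astype(int)],True,cc,1)
    return o
cv2.imwrite("pics/e.png",np.hstack([ov(w,iw,200,120,150,8/3),ov(S,i2,80,140,100,4)]))
E
```

```text
[0.49646849 0.04981293 0.20922066] [ 1.79872250e+02 -7.08355548e-02  6.86240153e+01] [0.19129656 1.65426955 0.03008014] [-10.28880735   3.78957075  22.57036759] 0.015981435056296553
```

View pics/e.png

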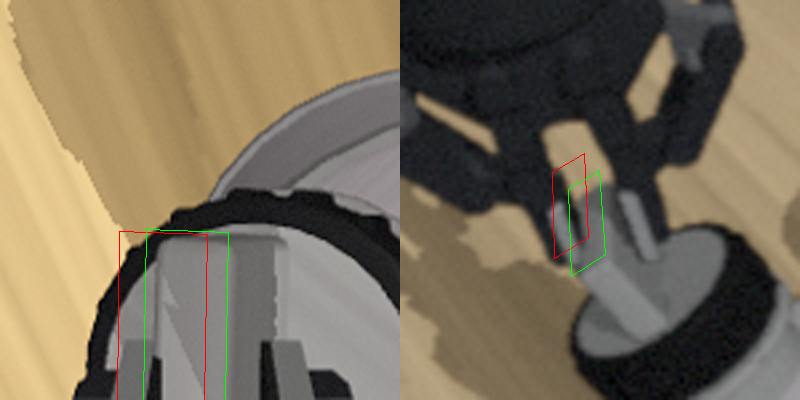

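The cap has bottomed: axial force jumped to about 24 N and both views match the pushed-in overlay. Next I turn it past the tooth while holding it down.

Request:
servo_tool(commands=[{"fingers": 0.005,"x": 0,"y": 0,"z": 0,"spin": -5},{"fingers": 0.005,"x": 0,"y": 0,"z": 0,"spin": -5},{"fingers": 0.005,"x": 0,"y": 0,"z": 0,"spin": -5},{"fingers": 0.005,"x": 0,"y": 0,"z": 0,"spin": -5}])

```text
t: 7.6
eef_pos: [0.4962, 0.0509, 0.209]
ee_rot: [179.9, -0.1, 88.8]
ft_force: [-10.5, 7.5, 17.9]
finger_gap: 0.0139
finger_force: 58.5
```

Request:
servo_tool(commands=[{"fingers": 0.005,"x": 0,"y": 0,"z": 0,"spin": -5},{"fingers": 0.005,"x": 0,"y": 0,"z": 0,"spin": -5},{"fingers": 0.005,"x": 0,"y": 0,"z": 0,"spin": -5},{"fingers": 0.005,"x": 0,"y": 0,"z": 0,"spin": -5},{"fingers": 0.005,"x": 0,"y": 0,"z": 0,"spin": -5},{"fingers": 0.005,"x": 0,"y": 0,"z": 0,"spin": 0}])

```text
t: 8.35
eef_pos: [0.4951, 0.051, 0.2083]
ee_rot: [180.0, -0.1, 113.8]
ft_force: [-13.0, 7.0, 17.7]
finger_gap: 0.0128
finger_force: 59.2
```

```bash
python3 - <<'E'
from h import *
s=env.observe(); print(s["eef_pos"],s["ee_rot"],s["wrist_torque"],s["ft_force"],s["finger_gap"],s["qpos"].round(0))
X=np.array([.4938,.0524,.2215])
w=W(); iw=eyes.read_camera("wrist"); S=P("side"); i2=eyes.read_camera("side")
def ov(c,im,x0,y0,n,f):
    o=cv2.resize(im[y0:y0+n,x0:x0+n],None,fx=f,fy=f,interpolation=cv2.INTER_CUBIC)
    for th,cc in((1.2,(0,0,255)),(1.4,(0,255,0))):
        cv2.polylines(o,[((np.array([proj(c,q) for q in model(X,126,th,-.009)])-[x0,y0]+.5)*f).round().astype(int)],True,cc,1)
    return o
cv2.imwrite("pics/f.png",np.hstack([ov(w,iw,200,120,150,8/3),ov(S,i2,80,140,100,4)]))
E
```

```text
[0.49508796 0.05099121 0.20827937] [ 1.79974007e+02 -9.86953334e-02  1.13769997e+02] [1.2998224  2.0402195  0.17934118] [-12.98020908   6.97465766  17.71256299] 0.012761248309835709 [ 31.  20. -52. 108.  18.  61.  -5.]
```

View pics/f.png

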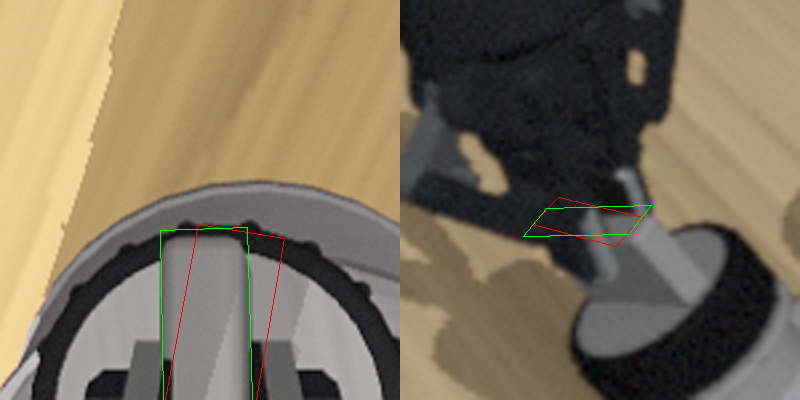

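cap_turn is about 1.38, past the tooth and still pushed in. Now I ease up along the axis with the spring, open the fingers and withdraw.

Request:
servo_tool(commands=[{"fingers": 0.005,"x": 0.0017,"y": -0.0004,"z": -0.0036,"spin": 0},{"fingers": 0.005,"x": 0.0017,"y": -0.0004,"z": -0.0036,"spin": 0},{"fingers": 0.005,"x": 0.0017,"y": -0.0004,"z": -0.0036,"spin": 0},{"fingers": 0.005,"x": 0.0017,"y": -0.0004,"z": -0.0036,"spin": 0},{"fingers": 0.005,"x": 0.0017,"y": -0.0004,"z": -0.0036,"spin": 0},{"fingers": 0.005,"x": 0.0009,"y": -0.0002,"z": -0.0018,"spin": 0},{"fingers": 0.005,"x": 0,"y": 0,"z": 0,"spin": 0}])

```text
t: 9.32
eef_pos: [0.4899, 0.0582, 0.2269]
ee_rot: [179.9, -0.1, 113.7]
ft_force: [-3.6, 6.7, 0.3]
finger_gap: 0.0124
finger_force: 58.6
```

Request:
servo_tool(commands=[{"fingers": 0.04,"x": 0,"y": 0,"z": 0,"spin": 0},{"fingers": 0.04,"x": 0,"y": 0,"z": 0,"spin": 0},{"fingers": 0.04,"x": 0,"y": 0,"z": 0,"spin": 0},{"fingers": 0.04,"x": 0,"y": 0,"z": -0.01,"spin": 0},{"fingers": 0.04,"x": 0,"y": 0,"z": -0.03,"spin": 0},{"fingers": 0.04,"x": 0,"y": 0,"z": -0.04,"spin": 0},{"fingers": 0.04,"x": 0,"y": 0,"z": -0.03,"spin": 0},{"fingers": 0.04,"x": 0,"y": 0,"z": 0,"spin": 0}])

```text
t: 10.32
eef_pos: [0.4915, 0.056, 0.3387]
ee_rot: [179.8, 0.1, 113.5]
ft_force: [0.4, -0.4, -0.9]
finger_gap: 0.04
finger_force: 0.0
```

```bash
python3 - <<'E'
from h import *
s=env.observe(); print(s["t"],s["eef_pos"],s["wrist_torque"],s["ft_force"])
X=np.array([.4938,.0524,.2215])
w=W(); iw=eyes.read_camera("wrist"); S=P("side"); i2=eyes.read_camera("side")
for k in("cap_grip","mug","bowl","brush"): print(k,[np.array(d["location"])*[560,420] for d in eyes.place_of("side",k)[:1]])
def ov(c,im,f):
    o=cv2.resize(im,None,fx=f,fy=f)
    for l,cc in((0,(0,0,255)),(.014,(0,255,0))):
        cv2.polylines(o,[((np.array([proj(c,q) for q in model(X,126,1.38,l)])+.5)*f).round().astype(int)],True,cc,1)
    return o
cv2.imwrite("pics/g.png",np.hstack([ov(w,iw,.71),ov(S,i2[100:310,60:340],1.42)]) if 0 else np.hstack([ov(w,iw,1)[60:360,150:450],cv2.resize(ov(S,i2,2)[220:520,100:500],None,fx=1,fy=1)]))
E
```

```text
10.325 [0.49147714 0.0559969  0.3387006 ] [-0.05365591 -0.01263121 -0.02502647] [ 0.39128083 -0.44210167 -0.91174053]
cap_grip [array([123.704, 191.016])]
mug [array([227.92 , 218.484])]
bowl [array([306.992, 257.712])]
brush [array([285.712, 375.9  ])]
```

View pics/g.png

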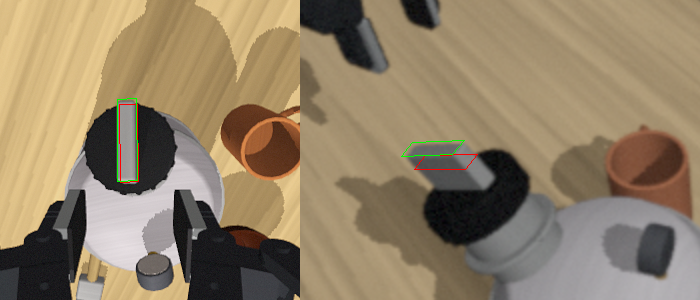

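The bar matches the green +14 mm overlay in both views, the bystanders have not moved, and the gripper is clear.

```bash
python3 -c "
from h import *
print(job.sign_off())"
```

```text
the job is handed in; nothing more can be done
None
```

The glaze tank is open and handed in: the cap was turned to its stop, pushed in, turned past the tooth and left sprung up about 14 mm, with the gripper clear and the mug, bowl and brush still where they were (no verdict was returned).

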